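# Click the specimen box lid shut all round

### The job

The lid of the larger clear specimen box is lying on but all four sections of its grey rim have sprung up. With the fingertips, press each of the four sections down until it clicks shut, so that the whole rim is flush. Leave the box standing where it is, do not lift it or shove it along, and do not disturb the other things on the table.

Things in the scene. Friction and masses are not known exactly. Their poses are not given: they have to be found in the camera images.
- box: the specimen box: clear plastic with a plain grey lid, 150 mm (its x) x 200 mm (its y) x 70 mm high with the lid shut, 0.8 to 1.1 kg with the stones in it, standing loose on the table. Origin: centre of its underside; z up; -x is its near long side at yaw 0, +y its left short side. The lid's four rim sections lie along the four sides between 26 mm square fixed corners whose tops are at 70 mm; the window inside the rim is sunk 9 mm below it
- flap_near (a joint): one of the four hinged rim sections of the specimen box's lid, on its near (-x) long side. 0 = sprung up (its outer edge then stands about 11 mm above the rim), 0.42 rad = pressed down and clicked shut (flush with the rim). It snaps over half-way, at about 0.21 rad: springs back up if let go before, snaps down by itself after
- flap_near_edge (a point): point on top of the near (-x) long rim section, mid-length, 20 mm out from the hinge at its inner edge (section 145 mm long, 26 deep, 4 thick); moves with it. About 8 N down here makes it snap over within 0.2 s; shut, it stays and rests firmly on the rim. When shut this point is at x = -69 mm, y = 0 in the box frame, 70 mm above the underside. x: outwards along the section, z: its top normal
- flap_far (a joint): one of the four hinged rim sections of the specimen box's lid, on its far (+x) long side. 0 = sprung up (its outer edge then stands about 11 mm above the rim), 0.42 rad = pressed down and clicked shut (flush with the rim). It snaps over half-way, at about 0.21 rad: springs back up if let go before, snaps down by itself after
- flap_far_edge (a point): point on top of the far (+x) long rim section, mid-length, 20 mm out from the hinge at its inner edge (section 145 mm long, 26 deep, 4 thick); moves with it. About 8 N down here makes it snap over within 0.2 s; shut, it stays and rests firmly on the rim. When shut this point is at x = +69 mm, y = 0 in the box frame, 70 mm above the underside. x: outwards along the section, z: its top normal
- flap_left (a joint): one of the four hinged rim sections of the specimen box's lid, on its left (+y) short side. 0 = sprung up (its outer edge then stands about 11 mm above the rim), 0.42 rad = pressed down and clicked shut (flush with the rim). It snaps over half-way, at about 0.21 rad: springs back up if let go before, snaps down by itself after
- flap_left_edge (a point): point on top of the left (+y) short rim section, mid-length, 20 mm out from the hinge at its inner edge (section 95 mm long, 26 deep, 4 thick); moves with it. About 8 N down here makes it snap over within 0.2 s; shut, it stays and rests firmly on the rim. When shut this point is at x = 0, y = +94 mm in the box frame, 70 mm above the underside. x: outwards along the section, z: its top normal
- flap_right (a joint): one of the four hinged rim sections of the specimen box's lid, on its right (-y) short side. 0 = sprung up (its outer edge then stands about 11 mm above the rim), 0.42 rad = pressed down and clicked shut (flush with the rim). It snaps over half-way, at about 0.21 rad: springs back up if let go before, snaps down by itself after
- flap_right_edge (a point): point on top of the right (-y) short rim section, mid-length, 20 mm out from the hinge at its inner edge (section 95 mm long, 26 deep, 4 thick); moves with it. About 8 N down here makes it snap over within 0.2 s; shut, it stays and rests firmly on the rim. When shut this point is at x = 0, y = -94 mm in the box frame, 70 mm above the underside. x: outwards along the section, z: its top normal
- shut_box: small loose specimen box, 74 x 94 x 46 mm, its lid already fully shut; bystander. Origin: centre of underside
- rock: brown faceted stone, 64 mm across, 45 mm high; bystander. Origin: centre of underside
- crystal: pale crystals on a 50 x 44 mm stone foot, 59 mm high; bystander. Origin: centre of underside
- jar: small glass jar with a white cap, 48 mm across, 75 mm high; bystander. Origin: centre of underside
- fossil: flat round coiled fossil, 76 mm across, 18 mm thick; bystander. Origin: centre of underside
- lens: black hand lens lying flat, 59 mm ring (origin at its centre, underside), handle reaching 104 mm along its -x, 10 mm high; bystander
- brush: brush lying flat, about 200 mm long; bystander. Origin: underside
Mind the look-alikes: they are no part of the job. Leave any purple or turquoise look-alike of the box alone.

How it is judged:
By the outcome, as a careful person would: the job done as asked, in the order asked, and still so for the second after the job is handed in, with the robot touching nothing.
It also fails if it takes over 45 s, if anything falls off the work surface, if the arm or the gripper's body presses on something with over 40 N, if the wrist force passes 120 N, or if a joint passes its speed limit or range.

### The arm

A 6-joint arm with a two-finger parallel gripper is mounted at the origin on the work surface. World frame = base frame: x ahead of the robot, y to its left, z up, the work surface at z = 0. Lengths are in m, angles in degrees, forces in N, time in s.
With the tool pointing down it reaches from about 0.25 to 0.725 m from the base axis. Payload 9.7 kg.
Tool frame: the origin (TCP) lies at the very end of the fingers, on their centre line; the grasp point (between the pads) lies tcp_to_grasp behind it (tcp_to_grasp is the distance from the TCP to the grasp point, in m); z points along the fingers, y is the direction in which the jaws open and shut (so a half turn about z gives the same grasp; the last joint's range is limited). The gripper opens to 85 mm and grips with 20 to 120 N. Pads are 22 mm wide; open, the fingers measure 114 mm over their backs; the gripper's body (76 mm by 85 mm) begins 54 mm behind the grasp point. The pads swing forward as they close: fully open they stand 13 mm farther back than shut.
Start: joints at [69.099, 4.979, 10.078, 95.1, 0, 90], TCP at [0.196, 0.514, 0.231] pointing down, gripper open.
Joint ranges: [-179.16, 179.16], [-48.56, 103.87], [-65.8, 70.77], [-126.05, 130.52], [-82.76, 87.17], [-180, 180]. Speed limits (degrees/s): [127.2, 127.2, 147.25, 180, 180, 180].

### API

Orientations are given as [roll, pitch, yaw] about the fixed x, y, z axes, in that order (R = Rz(yaw) Ry(pitch) Rx(roll)).
In Python, from workcell import * gives the robot as it stands. The module is installed in compiled form; this text tells all that it offers.
- The arm moves only by the shell command python3 -m pendant 'ROWS' [FORCE]. ROWS is JSON, a list of rows, each a list of 3 entries, a list of its own where there are three numbers: the opening in per cent of the stroke, from 0 (shut) to 100 (fully open), then the shift along the world's x, y, z in mm, then the turn, a rotation vector about the world's x, y, z in degrees. A call has 1 to 20 rows; each row is the pose to reach, as a shift and turn from the pose measured when the call began; what a row does not reach only later rows make up. A row lasts 1/8 s, in which the tool goes at most 62.5 mm and 10.7 degrees, less where a joint would pass 70% of its speed; a pose out of reach is approached as far as the arm can. A call with a gripper value outside its range is refused whole. The fingers move at their own pace and stop on an object; FORCE is the grip in N (left out, the last holds). Time passes only in rows, so rows that repeat a pose let the fingers close. It gives the time, the measured TCP pose, the force and the opening at its end, in the units of the state.
- get_obs(): the state, without advancing time (a new reading comes with each control period).
- camera(name): name is "scene" or "top"; returns a dict with "img" (384x512x3 uint8, red, green, blue), "fx", "fy", "cx", "cy" (pixels), "cam_to_world" (4x4, takes a point from camera to world coordinates). Camera axes: x right, y down, z forward; pixel columns grow to the right and rows downward; lengths in m; the calibration is good to about 2 mm. A picture is of the moment at which its call begins. There is no depth.
- job_done(): hands the job in, once; it reports no verdict.
Trained networks look in a picture, given as the dict that the camera call returned (one of the last four; its "shot" number tells which), for a name from the list of things; names that differ only in an ending like _2 or _b are one class to them, and where a whole thing is asked for, a point or a joint stands for the part that bears it (a point fixed in the world has none). Each returns a list of dicts, best first, with "confidence" (0 to 1); they miss things now and then, are a little off and sometimes report something else, mostly with a low value. They report only what shows in the picture. A call takes as long as a camera call. They do not tell look-alikes from the thing itself.
- regions_of(picture, label): "region" (384x512 bool, what is visible of it).
- pinpoint(picture, label): "position" ([x, y, z] in m, in world coordinates, good to about 4 mm: a listed point, or the origin of a listed thing).
The state is a dict: "time": time; "q": joint angles; "qd": joint speeds; "joint_efforts": joint torques, N m; "ee_pos": TCP position; "tcp_rot": TCP orientation; "wrist_force": force on the tool from outside, world axes, zero at the start; "torque": the same for the moment, N m; "opening": finger opening in m.
Only numpy, scipy, OpenCV 4.12 (cv2) and the standard library are available. Lean on these libraries where they do the work, as an engineer would, in place of code of your own. Each camera call takes 0.05 s, during which the arm holds its last target. There are 200 camera calls.

## Working session

There is one attempt and no reset: what is moved stays moved. The work goes in short steps, Python scripts to look and compute and a shell command to move; the robot and the scene stay as the last step left them, time stands still between calls to the robot, and variables do not carry over. Pictures are saved under pics/ and viewed, about 8 in all and at most 12, crops included, and the job is handed in when it is done.

```bash
mkdir -p pics; cat > h.py <<'E'
from workcell import *
import numpy as np, cv2
def save(c,n): cv2.imwrite('pics/'+n, cv2.cvtColor(c['img'],cv2.COLOR_RGB2BGR))
def proj(c,p):
    q=np.linalg.inv(c['cam_to_world'])@np.r_[p,1]; return (c['fx']*q[0]/q[2]+c['cx'],c['fy']*q[1]/q[2]+c['cy'])
def ray(c,u,v,z):
    d=c['cam_to_world'][:3,:3]@[(u-c['cx'])/c['fx'],(v-c['cy'])/c['fy'],1]; o=c['cam_to_world'][:3,3]
    return o+d*(z-o[2])/d[2]
E
python3 - <<'E'
from h import *
a=camera('top'); b=camera('scene')
im=np.hstack([a['img'],b['img']]); cv2.imwrite('pics/1.png',cv2.cvtColor(cv2.resize(im,(800,300),interpolation=cv2.INTER_AREA),cv2.COLOR_RGB2BGR)); save(a,'1top.png')
for c,n in((a,'top'),(b,'scene')):
  print(n,c['cam_to_world'][:3,3])
  for l in 'box flap_near_edge flap_far_edge flap_left_edge flap_right_edge shut_box jar crystal rock'.split():
    for d in pinpoint(c,l)[:3]: print(l,round(d['confidence'],2),np.round(d['position'],3),np.round(proj(c,d['position'])))
o=get_obs(); print(o['time'],o['ee_pos'],o['tcp_rot'],o['wrist_force'],o['opening'])
E
```

```text
top [ 2.75652073e-01 -9.96563091e-04  1.14783321e+00]
box 0.97 [ 0.192 -0.282  0.   ] [349. 301.]
box 0.82 [ 0.208  0.278 -0.002] [155. 294.]
box 0.69 [ 0.53  -0.102 -0.003] [286. 186.]
flap_near_edge 0.73 [0.151 0.317 0.075] [132. 318.]
flap_near_edge 0.73 [ 0.156 -0.343  0.076] [379. 317.]
flap_near_edge 0.65 [ 0.464 -0.089  0.076] [284. 203.]
flap_far_edge 0.9 [0.26  0.238 0.079] [163. 276.]
flap_far_edge 0.86 [ 0.598 -0.106  0.08 ] [289. 157.]
flap_far_edge 0.86 [ 0.23  -0.225  0.074] [334. 288.]
flap_left_edge 0.87 [ 0.114 -0.236  0.083] [340. 334.]
flap_left_edge 0.62 [0.569 0.243 0.078] [167. 166.]
flap_left_edge 0.62 [0.265 0.355 0.08 ] [120. 274.]
flap_right_edge 0.87 [ 0.277 -0.327  0.077] [371. 271.]
flap_right_edge 0.78 [0.155 0.202 0.082] [175. 316.]
flap_right_edge 0.63 [0.421 0.356 0.078] [124. 217.]
shut_box 0.69 [ 0.565  0.086 -0.002] [224. 174.]
jar 0.77 [ 0.692 -0.05  -0.003] [269. 136.]
crystal 0.8 [ 0.696 -0.172  0.004] [308. 134.]
rock 0.79 [ 0.358 -0.155 -0.004] [304. 243.]
scene [ 1.46177736 -0.32666119  1.28313023]
box 0.82 [ 0.206  0.277 -0.002] [309. 123.]

[... 406 characters left out ...]
flap_left_edge 0.76 [0.565 0.244 0.078] [344. 180.]
flap_left_edge 0.67 [0.261 0.349 0.079] [335. 112.]
flap_left_edge 0.67 [ 0.114 -0.237  0.079] [166. 123.]
flap_right_edge 0.75 [ 0.279 -0.322  0.08 ] [151. 161.]
flap_right_edge 0.64 [ 0.519 -0.192  0.078] [208. 205.]
flap_right_edge 0.46 [0.424 0.355 0.079] [356. 142.]
shut_box 0.87 [ 0.568  0.09  -0.001] [298. 209.]
jar 0.79 [ 0.693 -0.05  -0.004] [270. 253.]
crystal 0.63 [ 0.698 -0.172 -0.002] [232. 265.]
rock 0.46 [ 0.363 -0.147 -0.004] [211. 182.]
rock 0.3 [ 0.544 -0.005  0.079] [268. 195.]
1.0 [0.19623392 0.51379    0.23126737] [-1.79997792e+02  1.83360382e-03  1.59095542e+02] [ 0.3138344   0.09784102 -0.86472963] 0.08504831715752657
```

View pics/1.png

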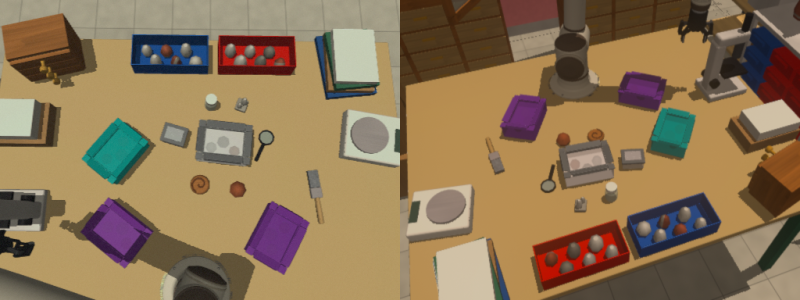

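View pics/1top.png

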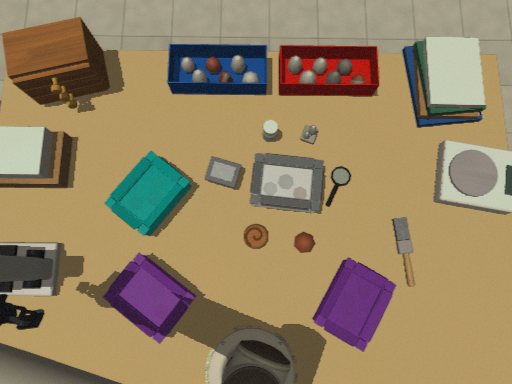

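```bash
python3 - <<'E'
from h import *
from scipy.optimize import least_squares
P=[];names={'flap_near_edge':(-.067,0),'flap_far_edge':(.067,0),'flap_left_edge':(0,.092),'flap_right_edge':(0,-.092),'box':(0,0)}
for n in('top','scene'):
  for k in range(2):
    c=camera(n)
    for l,x in names.items():
      for d in pinpoint(c,l):
        p=d['position']
        if abs(p[0]-.531)<.1 and abs(p[1]+.1)<.13: P.append((x,p[:2])); print(n,l,np.round(p,4),round(d['confidence'],2))
X=np.array([a for a,_ in P]);Y=np.array([b for _,b in P])
f=lambda s:(X@np.array([[np.cos(s[2]),np.sin(s[2])],[-np.sin(s[2]),np.cos(s[2])]])+s[:2]-Y).ravel()
s=least_squares(f,[.53,-.1,-.1],loss='soft_l1',f_scale=.004).x
print(s[:2],np.degrees(s[2]))
R=np.array([[np.cos(s[2]),-np.sin(s[2])],[np.sin(s[2]),np.cos(s[2])]])
c=camera('top'); im=c['img'][120:250,210:380].copy(); im=cv2.resize(im,None,fx=4,fy=4,interpolation=cv2.INTER_CUBIC)
q=[(.075,.1),(.075,-.1),(-.075,-.1),(-.075,.1)]
for p in q:
  u,v=proj(c,np.r_[R@p+s[:2],.07]); cv2.circle(im,(int((u-210+.5)*4),int((v-120+.5)*4)),3,(255,0,0),-1)
for n,p in dict(near=(-.069,0),far=(.069,0),left=(0,.094),right=(0,-.094)).items():
  w=R@p+s[:2]; print(n,np.round(w,4)); u,v=proj(c,np.r_[w,.075]); cv2.circle(im,(int((u-210+.5)*4),int((v-120+.5)*4)),3,(0,255,0),-1)
cv2.imwrite('pics/2.png',im[:,:,::-1])
E
```

```text
top flap_near_edge [ 0.4644 -0.0918  0.0758] 0.64
top flap_far_edge [ 0.5954 -0.1073  0.08  ] 0.75
top flap_left_edge [ 0.5413 -0.0114  0.0807] 0.73
top flap_left_edge [ 0.5208 -0.1955  0.0756] 0.28
top flap_right_edge [ 0.5228 -0.193   0.0752] 0.56
top box [ 5.329e-01 -9.610e-02  4.000e-04] 0.7
top flap_near_edge [ 0.4659 -0.0897  0.0758] 0.66
top flap_far_edge [ 0.5946 -0.1063  0.0814] 0.63
top flap_left_edge [ 0.5435 -0.0118  0.0807] 0.69
top flap_right_edge [ 0.5211 -0.1928  0.0742] 0.86
top flap_right_edge [ 0.4633 -0.0905  0.0768] 0.3
top box [ 5.347e-01 -9.760e-02 -3.000e-04] 0.71
scene flap_near_edge [ 0.4609 -0.0883  0.0731] 0.9
scene flap_far_edge [ 0.5984 -0.1051  0.0786] 0.54
scene flap_left_edge [ 0.5388 -0.0064  0.082 ] 0.71
scene flap_right_edge [ 0.5162 -0.1896  0.0776] 0.73
scene box [ 0.5334 -0.1018  0.0048] 0.86
scene flap_near_edge [ 0.4636 -0.0864  0.0747] 0.87
scene flap_far_edge [ 0.5976 -0.1056  0.0772] 0.54
scene flap_left_edge [ 0.5409 -0.0048  0.0784] 0.66
scene flap_right_edge [ 0.5197 -0.1911  0.0759] 0.7
scene box [ 0.532  -0.1025  0.0033] 0.85
scene box [ 0.5189 -0.189   0.077 ] 0.69
[ 0.53016552 -0.09918549] -6.841992356907211
near [ 0.4617 -0.091 ]
far [ 0.5987 -0.1074]
left [ 0.5414 -0.0059]
right [ 0.519  -0.1925]
```

View pics/2.png

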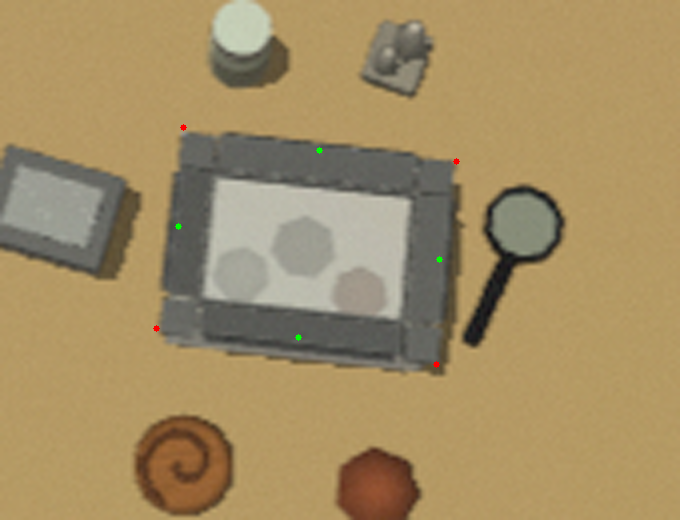

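The target is the grey box at top-image (286,183). The two purple boxes at (355,303) and (150,297) and the turquoise one at (149,193) are look-alikes, and the small grey box at (224,173) is the shut bystander. In the crop the grey box shows four raised rim flaps and stones inside. My fitted corners sit about 3 mm too far in +x, so I'm correcting the centre to (0.5275, -0.1005). First I move above the left flap.

```bash
python3 -m pendant '[[0,[40,-60,0],[0,0,7]],[0,[80,-120,0],[0,0,14]],[0,[120,-180,0],[0,0,14]],[0,[160,-240,-10],[0,0,14]],[0,[200,-300,-20],[0,0,14]],[0,[240,-360,-40],[0,0,14]],[0,[280,-420,-60],[0,0,14]],[0,[320,-480,-80],[0,0,14]],[0,[343,-521,-100],[0,0,14]],[0,[343,-521,-120],[0,0,14]],[0,[343,-521,-120],[0,0,14]],[0,[343,-521,-120],[0,0,14]]]'
python3 - <<'E'
from h import *
a=camera('top');b=camera('scene')
u,v=map(int,proj(b,[.53,-.1,.08])); x=a['img'][100:260,200:400]; y=b['img'][v-80:v+80,u-100:u+100]
cv2.imwrite('pics/3.png',cv2.resize(np.hstack([x,y]),(800,320),interpolation=cv2.INTER_CUBIC)[:,:,::-1])
o=get_obs();print(o['time'],o['ee_pos'],o['tcp_rot'],o['wrist_force'],o['opening'])
E
```

```text
time: 3.75
ee_pos: [0.5389, -0.0077, 0.1105]
tcp_rot: [180.0, -0.1, 173.0]
wrist_force: [-0.5, 0.0, -0.3]
opening: 0.0001
3.85 [ 0.53912729 -0.00635919  0.11219039] [1.79978607e+02 3.69464932e-02 1.73129518e+02] [-0.2755266  -0.25710175 -0.14964724] -0.0003822049408959184
```

View pics/3.png

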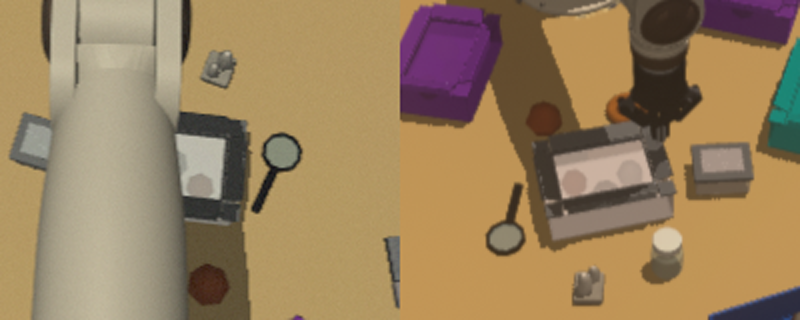

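The scene view (right half, about (658,128)) shows the fingertips above the left flap. The box and the bystanders are undisturbed. Now I press.

```bash
python3 -m pendant '[[0,[0,0,-22],[0,0,0]],[0,[0,0,-28],[0,0,0]],[0,[0,0,-33],[0,0,0]],[0,[0,0,-37],[0,0,0]],[0,[0,0,-40],[0,0,0]],[0,[0,0,-40],[0,0,0]]]'
```

```text
time: 4.6
ee_pos: [0.5391, -0.0063, 0.0723]
tcp_rot: [180.0, 0.0, 173.1]
wrist_force: [0.0, -0.6, 0.8]
opening: -0.0
```

```bash
python3 -m pendant '[[0,[0,0,-2],[0,0,0]],[0,[0,0,-3],[0,0,0]],[0,[0,0,-3],[0,0,0]]]'
```

```text
time: 4.97
ee_pos: [0.5392, -0.0063, 0.07]
tcp_rot: [180.0, 0.1, 173.1]
wrist_force: [-2.5, -0.1, 5.2]
opening: 0.0003
```

```bash
python3 -m pendant '[[0,[0,0,40],[0,0,0]],[0,[-7,-60,40],[0,0,0]],[0,[-15,-120,40],[0,0,0]],[0,[-23,-180,40],[0,0,0]],[0,[-23,-188,40],[0,0,0]],[0,[-23,-188,40],[0,0,0]],[0,[-23,-188,16],[0,0,0]],[0,[-23,-188,11],[0,0,0]],[0,[-23,-188,7],[0,0,0]],[0,[-23,-188,3],[0,0,0]],[0,[-23,-188,0],[0,0,0]],[0,[-23,-188,-1],[0,0,0]],[0,[-23,-188,-1],[0,0,0]]]'
```

```text
time: 6.6
ee_pos: [0.5167, -0.1937, 0.0699]
tcp_rot: [180.0, 0.1, 173.2]
wrist_force: [-2.5, 2.0, 6.7]
opening: -0.0001
```

```bash
python3 -m pendant '[[0,[0,0,42],[0,0,0]],[0,[35,40,42],[0,0,0]],[0,[70,75,42],[0,0,0]],[0,[79,85,42],[0,0,0]],[0,[79,85,42],[0,0,0]],[0,[79,85,16],[0,0,0]],[0,[79,85,11],[0,0,0]],[0,[79,85,7],[0,0,0]],[0,[79,85,3],[0,0,0]],[0,[79,85,0],[0,0,0]],[0,[79,85,-1],[0,0,0]],[0,[79,85,-1],[0,0,0]]]'
```

```text
time: 8.1
ee_pos: [0.5957, -0.1092, 0.07]
tcp_rot: [180.0, 0.2, 173.2]
wrist_force: [-2.1, -1.7, 7.2]
opening: -0.0001
```

Next the near flap at (0.459, -0.092).

```bash
python3 -m pendant '[[0,[0,0,42],[0,0,0]],[0,[-50,5,42],[0,0,0]],[0,[-100,13,42],[0,0,0]],[0,[-136,17,42],[0,0,0]],[0,[-136,17,42],[0,0,0]],[0,[-136,17,16],[0,0,0]],[0,[-136,17,11],[0,0,0]],[0,[-136,17,7],[0,0,0]],[0,[-136,17,3],[0,0,0]],[0,[-136,17,0],[0,0,0]],[0,[-136,17,-1],[0,0,0]],[0,[-136,17,-1],[0,0,0]]]'
```

```text
time: 9.6
ee_pos: [0.4603, -0.0923, 0.0699]
tcp_rot: [180.0, 0.3, 173.2]
wrist_force: [-1.7, 0.3, 6.2]
opening: 0.0002
```

```bash
python3 -m pendant '[[0,[0,0,60],[0,0,0]],[0,[0,0,120],[0,0,0]],[0,[0,0,150],[0,0,0]],[0,[-15,60,160],[0,0,0]],[0,[-30,120,160],[0,0,0]],[0,[-45,180,160],[0,0,0]],[0,[-65,240,160],[0,0,0]],[0,[-90,300,160],[0,0,0]],[0,[-120,360,160],[0,0,0]],[0,[-160,420,160],[0,0,0]],[0,[-210,470,160],[0,0,0]],[0,[-250,520,160],[0,0,0]],[0,[-250,520,160],[0,0,0]],[0,[-250,520,160],[0,0,0]]]'
python3 - <<'E'
from h import *
a=camera('top');b=camera('scene')
u,v=map(int,proj(b,[.53,-.1,.08])); x=a['img'][100:260,200:400]; y=b['img'][v-80:v+80,u-100:u+100]
cv2.imwrite('pics/4.png',cv2.resize(np.hstack([x,y]),(800,320),interpolation=cv2.INTER_CUBIC)[:,:,::-1])
x=a['img'][135:235,235:360];y=b['img'][v-50:v+50,u-62:u+63]
cv2.imwrite('pics/5.png',cv2.resize(np.hstack([x,y]),(800,320),interpolation=cv2.INTER_CUBIC)[:,:,::-1])
for c in(a,b):
  for l in 'box flap_near_edge flap_far_edge flap_left_edge flap_right_edge shut_box jar crystal rock'.split():
    for d in pinpoint(c,l):
      p=d['position']
      if p[0]>.3 and -.22<p[1]<.14: print(l,round(d['confidence'],2),np.round(p,3))
E
```

```text
time: 11.35
ee_pos: [0.2091, 0.429, 0.2295]
tcp_rot: [-180.0, 0.2, 173.3]
wrist_force: [0.5, -0.6, 0.1]
opening: -0.0001
box 0.63 [ 0.533 -0.097  0.   ]
flap_near_edge 0.78 [ 0.46  -0.091  0.07 ]
flap_far_edge 0.9 [ 0.597 -0.109  0.073]
flap_left_edge 0.79 [ 0.541 -0.007  0.07 ]
flap_right_edge 0.81 [ 0.524 -0.196  0.07 ]
shut_box 0.8 [0.566 0.088 0.   ]
shut_box 0.62 [ 0.696 -0.173  0.002]
jar 0.53 [ 0.693 -0.053 -0.002]
crystal 0.49 [ 0.695 -0.172  0.002]
rock 0.91 [ 0.359 -0.156 -0.002]
rock 0.66 [ 0.692 -0.173  0.002]
box 0.8 [ 0.53  -0.102 -0.001]
flap_near_edge 0.72 [ 0.462 -0.09   0.068]
flap_far_edge 0.77 [ 0.601 -0.11   0.069]
flap_left_edge 0.69 [ 0.54  -0.005  0.072]
flap_right_edge 0.71 [ 0.517 -0.192  0.069]
flap_right_edge 0.29 [ 0.377 -0.012  0.002]
shut_box 0.87 [ 0.566  0.09  -0.002]
jar 0.55 [ 0.697 -0.05  -0.   ]
crystal 0.59 [ 0.694 -0.17  -0.002]
crystal 0.5 [ 0.567  0.091 -0.001]
rock 0.58 [ 0.364 -0.148 -0.   ]
rock 0.27 [0.568 0.092 0.001]
```

View pics/4.png

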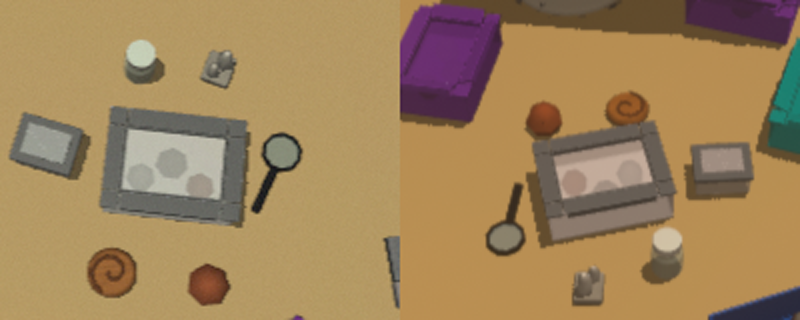

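View pics/5.png

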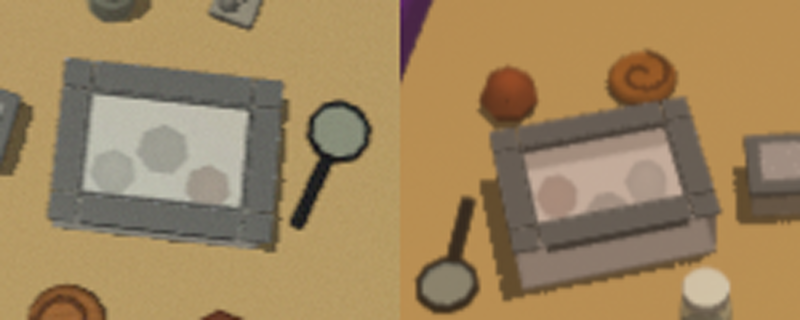

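Everything looks flush. There is a thin dark band under the far section in the scene view, at about (615,235), so I'll check that once enlarged.

```bash
python3 - <<'E'
from h import *
b=camera('scene')
u,v=map(int,proj(b,[.59,-.11,.07])); y=cv2.resize(b['img'][v-30:v+30,u-45:u+45],None,fx=8,fy=8,interpolation=cv2.INTER_NEAREST)
cv2.imwrite('pics/6.png',y[:,:,::-1])
E
```

```text
(no output)
```

View pics/6.png

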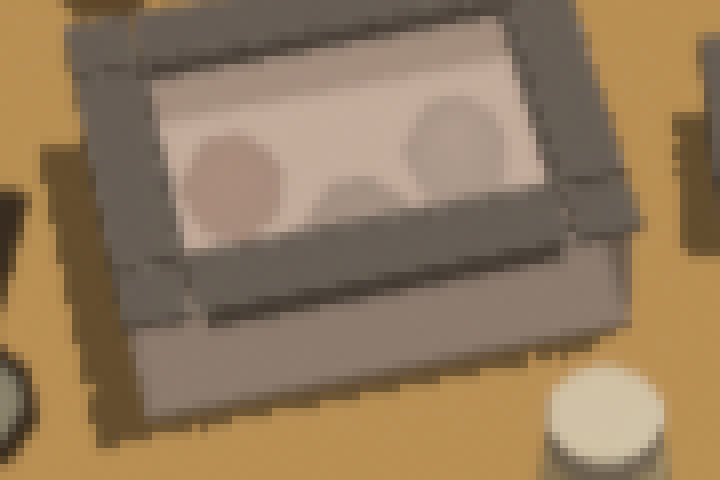

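```bash
python3 -c "
from workcell import *
print(job_done())"
```

```text
the job is handed in; nothing more can be done
None
```

I pressed all four rim sections of the grey box shut with the closed fingertips, in the order left, right, far, near, and handed the job in at about 11.5 s of the allowed 45 s.

- **Presses:** each one ended with the fingertips at 70 mm height, pushing back with 5 to 7 N. That is the height of a shut section.
- **Flushness:** in the final pictures all four sections are level with the fixed corners. The networks put the four edges at 68 to 73 mm, within their error of about 4 mm.
- **Box and bystanders:** the box, small shut box, jar, crystal and rock measure where they were before, within a few millimetres. The lens and fossil look unmoved in the pictures. I did not check the brush separately; the arm never went near it.
- **Doubtful signs:** a dark band under the far section's outer edge raised a doubt. Enlarged, the edge lines up with the corners to within a pixel, so I take the band to be the section's 4 mm front edge. The two cameras also disagreed by 2 to 7 mm sideways on a few points, mostly the right edge, which did not affect the presses.

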